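Sort handed brackets off the surface plate

ROBOT

A 7-joint arm with a two-finger parallel gripper is mounted at the origin on the work surface. World frame = base frame: x ahead of the robot, y to its left, z up, the work surface at z = 0. Lengths are in m, angles in rad, forces in N, time in s.
With the tool pointing down it reaches from about 0.425 to 0.95 m from the base axis. Payload 4.7 kg.
Tool frame: the origin (TCP) lies at the very end of the fingers, on their centre line; the grasp point (between the pads) lies 19 mm behind it (manip.tcp_to_grasp is the distance from the TCP to the grasp point, in m); z points along the fingers, x is the direction in which the jaws open and shut, and the axes are right-handed (so a half turn about z gives the same grasp; the last joint's range is limited). The gripper opens to 85 mm and grips with 20 to 120 N. Pads are 22 mm wide; open, the fingers measure 114 mm over their backs; the gripper's body (76 mm by 85 mm) begins 54 mm behind the grasp point. The pads swing forward as they close: fully open they stand 13 mm farther back than shut.
Start: joints at [-1.227, 0.469, -0.049, 1.532, 0.024, 1.141, -0.082], TCP at [0.246, 0.629, 0.231] pointing down, gripper open.
Joint ranges: [-2.59, 2.59], [-0.33, 1.99], [-1.39, 1.29], [0.1, 2.45], [-1.04, 4.18], [0.21, 1.99], [-2.66, 2.66]. Speed limits (rad/s): [2.57, 2.57, 3.14, 3.14, 3.14, 3.14, 3.14].

INTERFACE

Orientations are given as a 3x3 rotation matrix whose columns are the frame's x, y, z axes.
In Python, from plant import readout, imaging, workorder, manip gives the robot as it stands. The module is installed in compiled form; this text tells all that it offers.
- The arm moves only by the shell command python3 -m inch 'ROWS' [FORCE]. ROWS is JSON, a list of rows, each an object with "translation": the shift along the tool's x, y, z in mm, a list of three; "angular": the turn, a rotation vector about the tool's x, y, z in degrees, a list of three; "grip": the gripper's target within -1 to 1 (shut at 1, half-way at 0, fully open at -1). In form: [{"translation": [tx, ty, tz], "angular": [wx, wy, wz], "grip": grip}, ...]. A call has exactly 10 rows; each row is the pose to reach, as a shift and turn from the pose commanded when the call began, along the tool's axes at that moment; what a row does not reach only later rows make up. A row lasts 1/8 s, in which the tool goes at most 62.5 mm and 10.7 degrees, less where a joint would pass 70% of its speed; a pose out of reach is approached as far as the arm can. A call with a gripper value outside its range is refused whole. The fingers move at their own pace and stop on an object; FORCE is the grip in N (left out, the last holds). Time passes only in rows, so rows that repeat a pose let the fingers close, or fill a call up. It gives the time, the measured TCP pose, the force and the opening at its end, in the units of the state.
- readout.observe(): the state, without advancing time (a new reading comes with each control period).
- imaging.capture(name): name is "scene" or "top" or "wrist"; returns (picture, depth): 480x640x3 uint8, red, green, blue; 480x640 float32, m along the optical axis (not along the pixel's ray), 0 where there is no reading.
- imaging.calibration(name): a dict with "fx", "fy", "cx", "cy" (pixels), "R" (3x3) and "t" (3): a world point X has camera coordinates R X + t. Camera axes: x right, y down, z forward; pixel columns grow to the right and rows downward; lengths in m; the calibration is good to about 2 mm. A picture is of the moment at which its call begins: read the wrist's pose just before it. calibration takes no time and is no camera call; for the wrist camera it gives the pose at the moment of the call.
- workorder.hand_in(): hands the job in, once; it reports no verdict.
The state is a dict: "time": time; "joints": joint angles; "qd": joint speeds; "joint_torque": joint torques, N m; "eef_pos": TCP position; "ee_rot": TCP orientation; "ft_force": force on the tool from outside, world axes, zero at the start; "torque": the same for the moment, N m; "grip_width": finger opening in m.
Only numpy, scipy, OpenCV 4.12 (cv2) and the standard library are available. Lean on these libraries where they do the work, as an engineer would, in place of code of your own. Each camera call takes 0.05 s, during which the arm holds its last target.

TASK

The brackets on the granite plate have been checked. First swing the dial indicator well aside, about a quarter turn either way, pushing it by its arm and not by the dial; then slide the brackets off the plate, without picking them up, so that both left-hand ones stand flat in the blue tray on the left and the right-hand one stands flat in the yellow tray on the right. Leave the indicator stand, the vee block and the ring gauge where they are.

Things in the scene. Friction and masses are not known exactly. Their poses are not given: they have to be found in the camera images.
- plate: Fixed dark granite surface plate, 400 x 400 mm, its top 60 mm above the bench. Origin: centre of the plate at bench level; x away from the robot, y to the robot's left, z up; its yaw varies a little. A side tray stands against each of its two y sides.
- tray_left: Blue sheet-steel tray for left-hand brackets, fixed against the plate's +y side (robot's left). 460 mm (x) x 165 mm (y); floor a rubber mat of the same colour 48 mm above the bench, 12 mm below the plate's top; walls 4 mm thick, 80 mm high on both ends and the outer side, open towards the plate. Origin: centre of its footprint at bench level; axes as the plate's.
- tray_right: Yellow sheet-steel tray for right-hand brackets, fixed against the plate's -y side (robot's right). 460 mm (x) x 165 mm (y); floor a rubber mat of the same colour 48 mm above the bench, 12 mm below the plate's top; walls 4 mm thick, 80 mm high on both ends and the outer side, open towards the plate. Origin: centre of its footprint at bench level; axes as the plate's.
- left_1: First left-hand bracket, bare aluminium, 110 g: foot 42 (x) x 66 (y) x 8 mm; back wall 8 thick, 38 high, all along the foot's +x edge; low side wall 8 thick, 20 high, across the +y end only. Seen from above with the tall back wall away from you, the low side wall is on your left: that makes it left-hand. Starts standing on its foot on the plate, at any yaw. Origin: centre of the foot's underside; z up; centre of mass 6 mm to +x.
- left_2: Second left-hand bracket, bare aluminium, 110 g: foot 42 (x) x 66 (y) x 8 mm; back wall 8 thick, 38 high, all along the foot's +x edge; low side wall 8 thick, 20 high, across the +y end only. Seen from above with the tall back wall away from you, the low side wall is on your left: that makes it left-hand. Starts standing on its foot on the plate, at any yaw. Origin: centre of the foot's underside; z up; centre of mass 6 mm to +x.
- right_1: The only right-hand bracket, bare aluminium, 110 g: foot 42 (x) x 66 (y) x 8 mm; back wall 8 thick, 38 high, all along the foot's +x edge; low side wall 8 thick, 20 high, across the -y end only. Seen from above with the tall back wall away from you, the low side wall is on your right: that makes it right-hand. Starts standing on its foot on the plate, at any yaw. Origin: centre of the foot's underside; z up; centre of mass 6 mm to +x.
- stand: Indicator stand, loose but heavy (2.6 kg), on the far part of the plate: grey cast base 72 (x) x 92 (y) x 22 mm and a 16 mm steel post, 130 mm high. Origin: on the post's axis at the base's underside (on the plate's top); z up.
- indicator (a joint): Angle of the indicator arm about the upright post (rad), positive anticlockwise from above; at 0 the arm points along the stand's -x, at +q it has swung towards the stand's -y side. Range -2.4 to 2.4; stiff (0.12 N m, about 2 N at mid-arm), stays where it is left.
- bar_mid (a point): Middle of the free length of the arm, a level 12 mm round steel bar, its axis 104 mm above the plate's top; this point is 58 mm from the post's axis. The bar is free from 15 to 99 mm from that axis. x points along the bar towards the post.
- dial: Dial indicator at the arm's outer end, delicate: round case 56 mm across, 20 mm thick, white face looking away from the post. Origin: centre of the case, at the arm's height, 115 mm from the post's axis. A thin stem and plunger below it reach down to 44 mm above the plate's top, over one of the brackets, 6 mm clear of it.
- vee_block: Bystander: grey steel vee block 45 x 45 x 34 mm, loose, on the far part of the plate to one side of the stand. Origin: centre of its underside.
- ring_gauge: Bystander: bright steel setting ring, 58 mm outside, 38 mm bore, 18 mm high, loose, lying flat on the far part of the plate on the other side of the stand. Origin: centre of its underside.
Mind the look-alikes: they are no part of the job. Leave any brown or green look-alike of the right_1 alone.

How it is judged:
On the way:
1. the indicator arm is swung aside, at least 1.0 rad from straight ahead, either way ((value of joint indicator above 1 rad or value of joint indicator below -1 rad)), for 0.2 s.
At the end, for the whole second after the job is handed in: The indicator arm stands at least 1.0 rad aside; both left-hand brackets are in the blue tray and the right-hand one in the yellow tray, each on the mat within its walls, standing on its foot (upright within 0.12 rad, wholly off the plate) and at rest ((value of joint indicator above 1 rad or value of joint indicator below -1 rad) and x of left_1 in the frame of tray_left between -0.225 and 0.225 m and y of left_1 in the frame of tray_left between -0.08 and 0.08 m and height (world z) of left_1 between 0.04 and 0.056 m and angle between each of left_1, left_2, right_1's own z axis and vertical below 0.12 rad and linear speed of each of left_1, left_2, right_1 below 0.02 m/s and x of left_2 in the frame of tray_left between -0.225 and 0.225 m and y of left_2 in the frame of tray_left between -0.08 and 0.08 m and height (world z) of left_2 between 0.04 and 0.056 m and x of right_1 in the frame of tray_right between -0.225 and 0.225 m and y of right_1 in the frame of tray_right between -0.08 and 0.08 m and height (world z) of right_1 between 0.04 and 0.056 m); the robot touches nothing.
It fails at once if a bracket moved more than 20 mm before the indicator is aside (not (value of joint indicator above 1 rad or value of joint indicator below -1 rad) and distance of any of left_1, left_2, right_1 from where it was at the start of the episode above 0.02 m).
It fails at once if a bracket picked up (more than 30 mm above the plate's top) (height (world z) of any of left_1, left_2, right_1 above 0.09 m).
It fails at once if the robot pressing on the dial indicator itself (over 2 N) (contact force between any of the fingers, the arm and dial above 2 N).
It fails at once if the indicator stand moved more than 20 mm (distance of stand from where it was at the start of the episode above 0.02 m).
It fails at once if the vee block or the ring gauge moved more than 15 mm (distance of any of vee_block, ring_gauge from where it was at the start of the episode above 0.015 m).
It also fails if it takes over 69 s, if anything falls off the work surface, if the arm or the gripper's body presses on something with over 40 N, if the wrist force passes 120 N, or if a joint passes its speed limit or range.

## Working session

There is one attempt and no reset: what is moved stays moved. The work goes in short steps, Python scripts to look and compute and a shell command to move; the robot and the scene stay as the last step left them, time stands still between calls to the robot, and variables do not carry over. Pictures are saved under pics/ and viewed, and the job is handed in when it is done.

```bash
mkdir -p pics; cat > h.py <<'E'
import numpy as np, cv2
from plant import readout, imaging
def cap(n,f):
    c=imaging.calibration(n); p,d=imaging.capture(n)
    cv2.imwrite(f'pics/{f}.png',p[:,:,::-1]); np.savez(f'pics/{f}.npz',p=p,d=d,**{k:np.array(v) for k,v in c.items()})
    return p,d,c
def load(f):
    z=np.load(f'pics/{f}.npz'); return z['p'],z['d'],z
def cloud(d,c):
    v,u=np.mgrid[0:d.shape[0],0:d.shape[1]]
    X=np.stack([(u-c['cx'])/c['fx']*d,(v-c['cy'])/c['fy']*d,d],-1)
    return (X-np.array(c['t']))@np.array(c['R'])
def ray(u,v,z,c):
    R=np.array(c['R']);t=np.array(c['t']);o=-R.T@t
    r=R.T@np.array([(u-c['cx'])/c['fx'],(v-c['cy'])/c['fy'],1]);return o+r*(z-o[2])/r[2]
E
python3 - <<'E'
from h import *
s=readout.observe(); print(s)
cap('top','t0');cap('scene','s0')
for n in('top','scene'):
  c=imaging.calibration(n);print(n,-np.array(c['R']).T@c['t'],c['fx'])
E
```

```text
{'time': 0.0, 'joints': array([-1.22691893,  0.46943994, -0.04860832,  1.53373787,  0.024101  ,
        1.14099501, -0.08231512]), 'qd': array([ 9.42697522e-04, -9.62268925e-05,  2.18614365e-04, -1.45335946e-03,
       -3.56055090e-04,  3.86066939e-04,  1.46264454e-03]), 'joint_torque': array([-4.23886622e-04, -5.10293162e+01, -4.69487510e-02, -2.37714100e+01,
        1.06312978e-02,  7.46437989e-03, -1.30880770e-05]), 'eef_pos': array([0.24560039, 0.62808219, 0.23024388]), 'ee_rot': array([[ 3.64175038e-01,  9.31330288e-01, -6.60855999e-04],
       [ 9.31328390e-01, -3.64175631e-01, -1.88170860e-03],
       [-1.99315986e-03,  6.97973474e-05, -9.99998011e-01]]), 'ft_force': array([-0.99903907,  0.08815586, -0.29750574]), 'torque': array([0.03630861, 0.02532918, 0.01495146]), 'grip_width': 0.08601268466499165}
top [ 0.332662   -0.07466008  1.11049291] 438.8783656916954
scene [1.22659104 0.13985566 0.65397694] 438.87486911161136
```

View pics/t0.png

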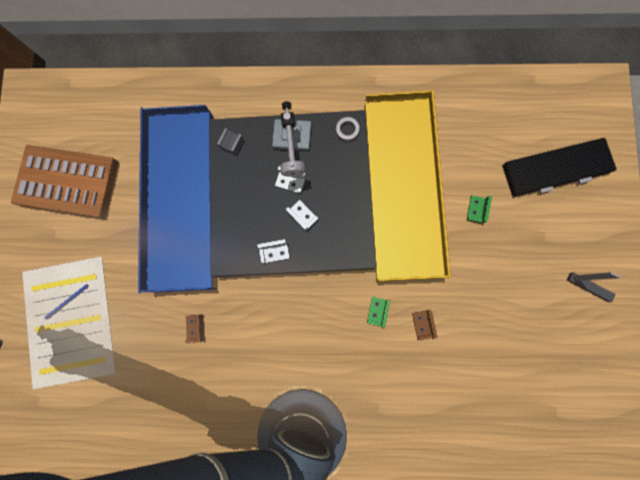

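View pics/s0.png

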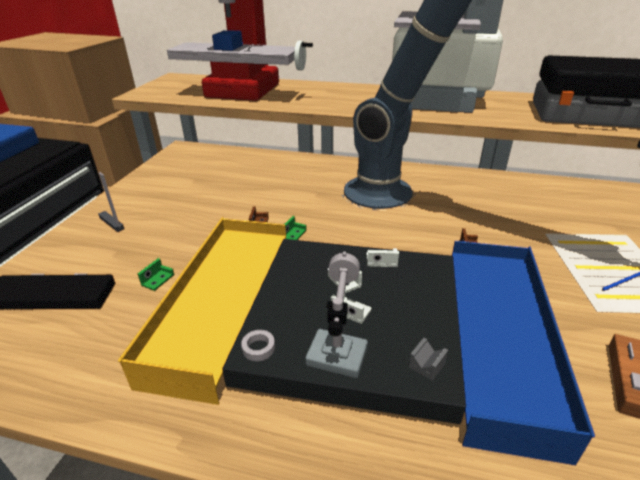

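The top view shows three bare brackets on the plate, at about (290,181) under the dial, (302,214) and (273,251). The stand is at (292,135), the vee block at (230,140) and the ring at (347,128). The brown and green look-alikes are all off the plate. Next I'll enlarge this area to tell left-hand from right-hand.

```bash
python3 - <<'E'
from h import *
p,d,c=load('t0')
im=cv2.resize(p[155:275,230:350,::-1],(600,600),interpolation=cv2.INTER_CUBIC);cv2.imwrite('pics/t0z.png',im)
p2,d2,c2=load('s0')
im=cv2.resize(p2[235:335,310:430,::-1],(720,600),interpolation=cv2.INTER_CUBIC);cv2.imwrite('pics/s0z.png',im)
W=cloud(d,c)
# plate corners
g=p.astype(int)
dark=(g.max(2)<60)&(abs(W[...,2]-.06)<.012)
cnt=max(cv2.findContours(dark.astype('uint8'),0,2)[0],key=cv2.contourArea)
blu=((g[...,2]>g[...,0]+60)).astype('uint8');yel=((g[...,0]>150)&(g[...,1]>120)&(g[...,2]<60)).astype('uint8')
P=W[dark];print('plate z',np.median(P[:,2]))
r=cv2.minAreaRect(P[:,:2].astype('float32'));print('plate',r)
for n,m in(('b',blu),('y',yel)):
  k=(m>0)&(abs(W[...,2]-.048)<.01); Q=W[k]; print(n,np.median(Q[:,2]),cv2.minAreaRect(Q[:,:2].astype('float32')))
# brackets
br=(g.min(2)>110)&(W[...,2]>.06)&(W[...,2]<.125)
n,l,st,ce=cv2.connectedComponentsWithStats(br.astype('uint8'))
for i in range(1,n):
  if st[i,4]>40: Q=W[l==i];print(ce[i],st[i,4],np.median(Q,0),cv2.minAreaRect(Q[:,:2].astype('float32')))
E
```

```text
plate z 0.060420303344692325
plate ((0.44995343685150146, -0.023049890995025635), (1.1022346019744873, 0.6575503349304199), 52.92622756958008)
b 0.04674622283144382 ((0.5700747966766357, 0.31630033254623413), (0.4512018859386444, 0.1598193496465683), 3.2128098011016846)
y 0.04648370475875605 ((0.6031887531280518, -0.24609218537807465), (0.4514920711517334, 0.16279533505439758), 3.5064947605133057)
[347.36796537 128.17316017] 231 [ 0.74016233 -0.10756119  0.07656587] ((0.7432376146316528, -0.10472409427165985), (0.061798036098480225, 0.05612321197986603), 22.608787536621094)
[279.23448276 134.61724138] 290 [0.72044376 0.06210613 0.08133081] ((0.7278263568878174, 0.059800125658512115), (0.06958311051130295, 0.03530135750770569), 1.6227245330810547)
[303.43554007 133.02439024] 287 [7.29883324e-01 6.59090493e-04 8.11124846e-02] ((0.7283841371536255, 0.006112601608037949), (0.03676310554146767, 0.07580158859491348), 85.9677505493164)
[283.90306122 181.04591837] 196 [0.60985672 0.04880925 0.06649544] ((0.6084009408950806, 0.04591863229870796), (0.04909544810652733, 0.03476887196302414), 72.13330841064453)
[298.21153846 186.94230769] 52 [0.58915724 0.01281993 0.07623765] ((0.5964030027389526, 0.011416520923376083), (0.018777355551719666, 0.03313102573156357), 63.65593338012695)
[302.08131868 214.92307692] 455 [0.52421311 0.00267285 0.0684918 ] ((0.5256199836730957, 0.0024487338960170746), (0.0693618655204773, 0.04432906582951546), 44.64238357543945)
[273.23214286 251.5515873 ] 504 [0.43475955 0.06948709 0.06813996] ((0.4372865557670593, 0.07167787849903107), (0.048926591873168945, 0.07227827608585358), 10.348188400268555)
```

View pics/t0z.png

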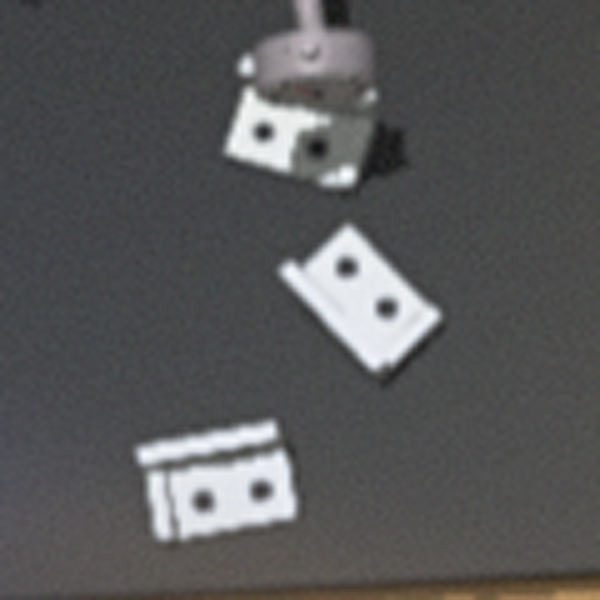

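View pics/s0z.png

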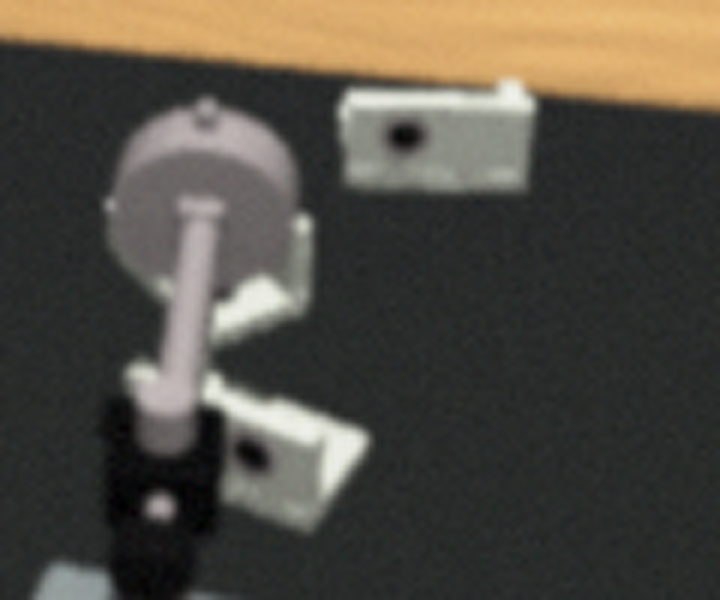

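The handedness reads as follows:
- **A (273,251):** back wall away and low wall on the left, so left-hand.
- **B (302,214):** back wall at the lower-left, with the low end apparently at the lower-right, so left-hand.
- **C (290,181):** low wall on the right, so right-hand.

I'll confirm this with height maps and measure the stand, bar and bracket positions.

```bash
python3 - <<'E'
from h import *
p,d,c=load('t0');W=cloud(d,c)
z=(W[...,2]-.06)*1000
z=np.where(d==0,-99,z)
def sh(y0,y1,x0,x1):
  print(y0,x0);print(z[y0:y1,x0:x1].round().astype(int))
np.set_printoptions(linewidth=250,threshold=100000)
sh(200,231,286,320)
sh(168,196,272,310)
# bar
m=(z>90)&(z<125)&(W[...,0]>.5)&(W[...,0]<.85)&(abs(W[...,1])<.12)
m2=(z>60)&(W[...,0]>.5)&(W[...,0]<.85)&(abs(W[...,1])<.15)
for r in range(98,180,3):
  k=np.where(m2[r,200:380])[0]+200
  if len(k): print(r,k.min(),k.max(),W[r,k].mean(0).round(4),z[r,k].max().round())
import numpy as n
a=np.radians(3.36);ex=np.array([np.cos(a),np.sin(a)]);ey=np.array([-np.sin(a),np.cos(a)])
E
```

```text
200 286
[[  0  -4  -2  -2   0   2  -2  -5  -3  -1  -2   0   0  -4  -2   1   0  -1  -7   0  -1  -2   3   2   0   3   1   1  -3   3   1  -2   1  -2]
 [  3  -2  -2  -4   2  -3  -1   3   0  -2  -2  -5  -3   5   8   0  -1  -1   2  -1   0  -6   1  -3  -6  -2  -3  -4   0   1  -1   1   1   1]
 [ -1  -1  -1  -3   1  -1  -5   2   2  -4  -2  -1   7   8   7   7  -3  -1  -2   0  -2  -3  -3   0   3  -1  -1  -1  -6   1   0  -1  -1   1]
 [ -4   0   0  -1  -1  -1   0   0   0   0  -3   4  10   6   7   9   7   1  -2  -3  -1  -2  -2  -2  -3  -4   0  -2   0  -1  -1   2  -2  -3]
 [  0  -1  -6   0   0  -3  -2  -2  -1   4  10  11   7   6   5   5   4   9  -2 -99   0  -3  -3   0  -2   1  -1  -4  -2   0   0  -2   3   1]
 [ -1  -5  -4  -3   1  -4  -4   0   8   7   5   6   6   6   6   6   7   8   9  -1  -1  -1   3   0  -7  -2   0   0  -1  -1  -2   0  -2  -3]
 [  1  -2  -3   0  -4   1  -1   4   7   8   4   5   9   8   8   6   8   8  11   5   0  -1  -3  -2  -4  -3   1  -5   0  -5   1  -1  -3  -3]
 [  0   0  -2   0   1   0   6   8   6   7   7   8   8   7   8   6  13   6   4   7   7   0   0  -2   1   0   0  -3  -4  
[... 7890 characters left out ...]
15.0
128 283 292 [0.708  0.0322 0.1617] 111.0
131 287 291 [0.6986 0.028  0.1675] 109.0
134 287 291 [0.6922 0.028  0.1659] 106.0
137 287 292 [0.6846 0.0266 0.1672] 109.0
140 288 292 [0.6774 0.0253 0.1676] 109.0
143 288 292 [0.6701 0.025  0.1684] 110.0
146 288 292 [0.6632 0.0249 0.1682] 110.0
149 288 293 [0.6566 0.0238 0.167 ] 109.0
152 289 293 [0.6493 0.0224 0.1681] 111.0
155 289 293 [0.6427 0.0224 0.167 ] 110.0
158 289 294 [0.6357 0.0211 0.1671] 110.0
161 290 298 [0.6244 0.0141 0.181 ] 130.0
164 282 304 [0.6157 0.0155 0.187 ] 139.0
167 280 305 [0.61   0.0168 0.1835] 133.0
170 281 305 [0.6031 0.0156 0.1839] 130.0
173 281 304 [0.601  0.0181 0.1674] 117.0
176 284 297 [0.6002 0.0247 0.1456] 92.0
```

The height maps confirm A and B are left-hand and C is right-hand: its 20 mm wall is on the right and its 38 mm wall is away. The post axis is at about (0.729, 0.031), and the bar runs towards the dial at about (0.615, 0.019). I'll swing the bar to the left by pushing from its -y side.

```bash
python3 -m inch '[{"translation":[-34,49,-10],"angular":[0,0,6],"grip":1},{"translation":[-68,99,-20],"angular":[0,0,13],"grip":1},{"translation":[-102,148,-29],"angular":[0,0,20],"grip":1},{"translation":[-136,198,-29],"angular":[0,0,26],"grip":1},{"translation":[-170,247,-29],"angular":[0,0,33],"grip":1},{"translation":[-204,296,-29],"angular":[0,0,39],"grip":1},{"translation":[-238,346,-29],"angular":[0,0,46],"grip":1},{"translation":[-272,395,-29],"angular":[0,0,52],"grip":1},{"translation":[-306,445,-29],"angular":[0,0,59],"grip":1},{"translation":[-340,494,-29],"angular":[0,0,65],"grip":1}]' 60; python3 -c "
from h import *
s=readout.observe();print(s['time'],s['eef_pos'],s['ee_rot'],s['ft_force'])"
```

```text
time: 1.35
eef_pos: [0.5827, 0.1305, 0.2601]
ee_rot: [[0.998, 0.06, -0.0], [0.06, -0.998, 0.0], [-0.0, -0.0, -1.0]]
ft_force: [0.0, 0.2, 0.2]
grip_width: -0.0001
1.35 [0.58266969 0.13046679 0.2600606 ] [[ 9.98185054e-01  6.02203296e-02 -3.30177422e-04]
 [ 6.02203933e-02 -9.98185088e-01  1.86556893e-04]
 [-3.18343661e-04 -2.06101717e-04 -9.99999928e-01]] [0.02282543 0.18362559 0.19842479]
```

```bash
python3 -m inch '[{"translation":[29,49,0],"angular":[0,0,0],"grip":1},{"translation":[58,98,0],"angular":[0,0,0],"grip":1},{"translation":[88,148,0],"angular":[0,0,0],"grip":1},{"translation":[88,148,0],"angular":[0,0,0],"grip":1},{"translation":[88,148,30],"angular":[0,0,0],"grip":1},{"translation":[88,148,60],"angular":[0,0,0],"grip":1},{"translation":[88,148,90],"angular":[0,0,0],"grip":1},{"translation":[88,148,111],"angular":[0,0,0],"grip":1},{"translation":[88,148,111],"angular":[0,0,0],"grip":1},{"translation":[88,148,111],"angular":[0,0,0],"grip":1}]'; python3 - <<'E'
from h import *
cap('scene','s1'); p,d,c=load('s1'); cv2.imwrite('pics/s1z.png',cv2.resize(p[180:380,230:480,::-1],(750,600)))
E
```

```text
time: 2.6
eef_pos: [0.6797, -0.0095, 0.1502]
ee_rot: [[0.998, 0.064, 0.001], [0.064, -0.998, 0.0], [0.001, -0.0, -1.0]]
ft_force: [-0.6, 0.4, 0.0]
grip_width: 0.0
```

View pics/s1z.png

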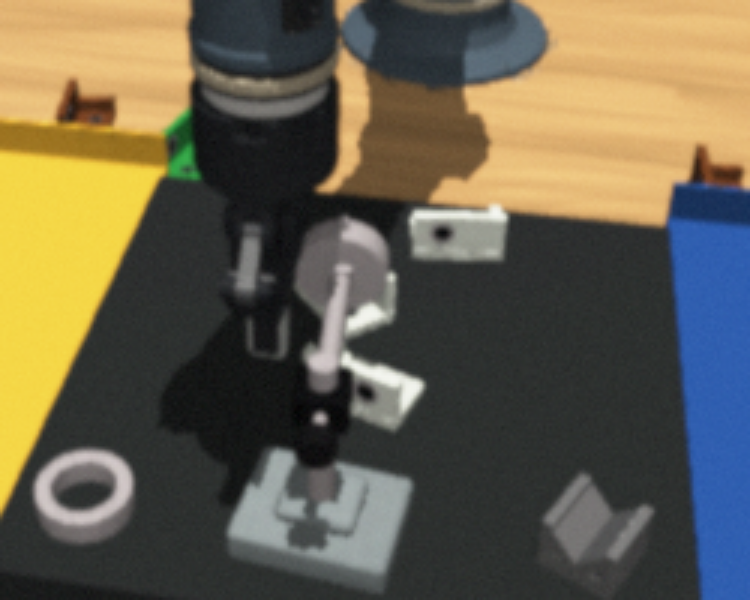

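The shut fingers stand beside the middle of the bar, clear of the dial. I'll start pushing.

```bash
python3 -m inch '[{"translation":[2,-8,0],"angular":[0,0,0],"grip":1},{"translation":[2,-13,0],"angular":[0,0,0],"grip":1},{"translation":[1,-18,0],"angular":[0,0,0],"grip":1},{"translation":[0,-23,0],"angular":[0,0,0],"grip":1},{"translation":[-1,-28,0],"angular":[0,0,0],"grip":1},{"translation":[-2,-34,0],"angular":[0,0,0],"grip":1},{"translation":[-1,-40,0],"angular":[0,0,0],"grip":1},{"translation":[0,-46,0],"angular":[0,0,0],"grip":1},{"translation":[0,-50,0],"angular":[0,0,0],"grip":1},{"translation":[1,-54,0],"angular":[0,0,0],"grip":1}]'; python3 - <<'E'
from h import *
cap('scene','s2'); p,d,c=load('s2'); cv2.imwrite('pics/s2z.png',cv2.resize(p[180:380,230:480,::-1],(750,600)))
E
```

```text
time: 3.9
eef_pos: [0.6764, 0.044, 0.149]
ee_rot: [[0.998, 0.063, -0.001], [0.063, -0.998, -0.0], [-0.001, 0.0, -1.0]]
ft_force: [0.0, -3.3, 0.6]
grip_width: -0.0
```

View pics/s2z.png

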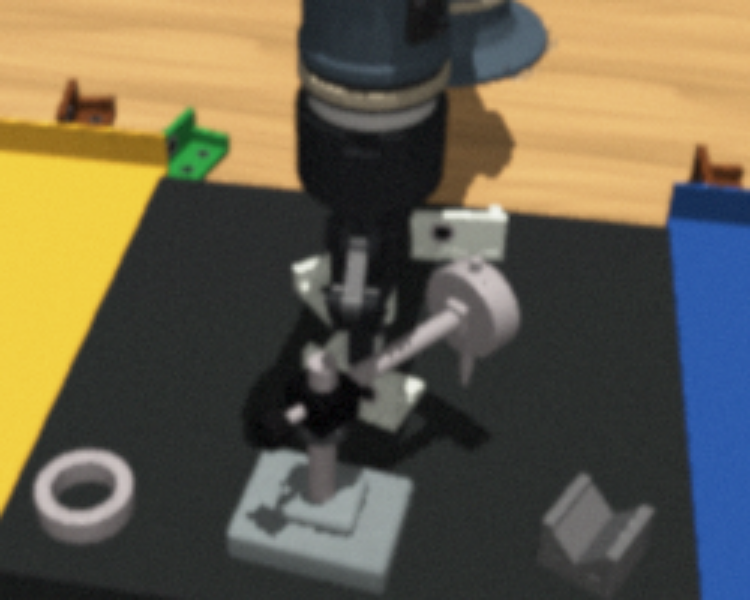

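The arm is swinging freely, roughly 55° so far, with the stand still in place. I'll continue the arc, back off and rise.

```bash
python3 -m inch '[{"translation":[3,-7,0],"angular":[0,0,0],"grip":1},{"translation":[6,-13,0],"angular":[0,0,0],"grip":1},{"translation":[10,-19,0],"angular":[0,0,0],"grip":1},{"translation":[15,-24,0],"angular":[0,0,0],"grip":1},{"translation":[22,-29,0],"angular":[0,0,0],"grip":1},{"translation":[29,-33,0],"angular":[0,0,0],"grip":1},{"translation":[35,-35,0],"angular":[0,0,0],"grip":1},{"translation":[38,-36,0],"angular":[0,0,0],"grip":1},{"translation":[38,-36,0],"angular":[0,0,0],"grip":1},{"translation":[20,-36,0],"angular":[0,0,0],"grip":1}]'; python3 - <<'E'
from h import *
cap('scene','s3'); p,d,c=load('s3'); cv2.imwrite('pics/s3z.png',cv2.resize(p[180:380,230:480,::-1],(750,600)))
E
```

```text
time: 5.2
eef_pos: [0.6961, 0.082, 0.1496]
ee_rot: [[0.998, 0.064, 0.004], [0.064, -0.998, 0.001], [0.004, -0.001, -1.0]]
ft_force: [0.3, -0.1, -0.4]
grip_width: 0.0
```

View pics/s3z.png

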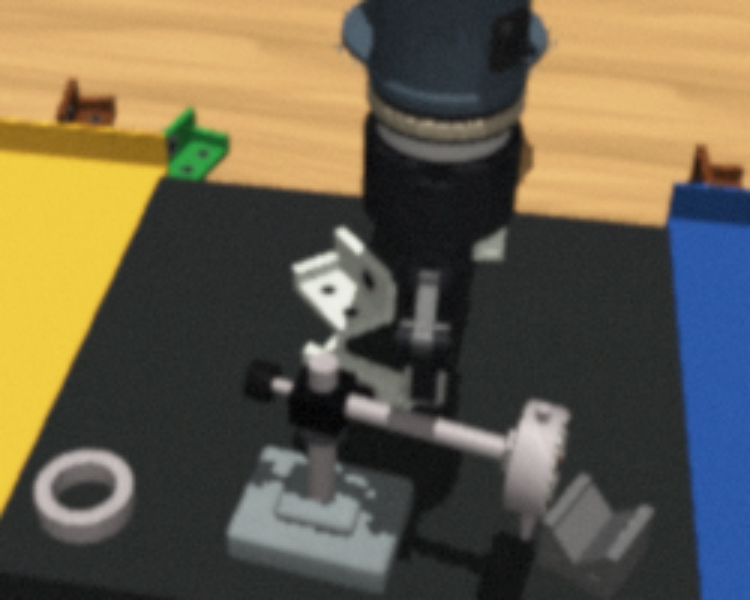

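The indicator now points left, about 95° round, at roughly (540,460) in the crop; the base and vee block have not moved. Next I'll work out the bracket poses and pushing lines in plate axes.

```bash
python3 - <<'E'
from h import *
p,d,c=load('t0');W=cloud(d,c);g=p.astype(int)
# plate edges from tray/plate boundary: granite top pixels
a=np.radians(3.45);ex=np.array([np.cos(a),np.sin(a)]);ey=np.array([-ex[1],ex[0]])
O=np.array([.5866,.0351])
pl=lambda X:((np.array(X)[:2]-O)@np.stack([ex,ey],1)*1000).round(1)
# plate corners px (by eye) to check
for n,u,v,z in(('pl far-left',212,118,.06),('far-right',364,112,.06),('near-left',212,276,.06),('near-right',375,271,.06),
 ('C FL',274,187,.068),('C BL',278,168,.098),('C FRwall',300,192,.08),('B E',317,218,.08),('B S',306,230,.08),('B W',286,209,.098),('B N',300,200.5,.068),('A FR',288.5,258.5,.068),('A BRtop',285,240,.098),('A BLtop',258,246,.098),('A FL',262,263,.08)):
  X=ray(u,v,z,c);print(n,X.round(4),pl(X))
print(readout.observe()['eef_pos'],pl(readout.observe()['eef_pos']))
E
```

```text
pl far-left [0.7755 0.2366 0.06  ] [200.7 189.7]
far-right [ 0.7896 -0.1483  0.06  ] [ 191.6 -195.3]
near-left [0.3761 0.2181 0.06  ] [-199.1  195.4]
near-right [ 0.3915 -0.1725  0.06  ] [-207.2 -195.5]
C FL [0.594  0.0727 0.068 ] [ 9.7 37.1]
C BL [0.6331 0.06   0.098 ] [47.9 22.1]
C FRwall [0.5787 0.0078 0.08  ] [ -9.5 -26.8]
B E [ 0.5153 -0.0339  0.08  ] [-75.3 -64.6]
B S [ 0.4862 -0.0081  0.08  ] [-102.8  -37.1]
B W [0.5333 0.0387 0.098 ] [-52.9   6.8]
B N [0.5604 0.0084 0.068 ] [-27.7 -25.1]
A FR [0.419  0.0335 0.068 ] [-167.4    8.5]
A BRtop [0.4597 0.0395 0.098 ] [-126.4   12. ]
A BLtop [0.4452 0.1024 0.098 ] [-137.1   75.7]
A FL [0.4069 0.0948 0.08  ] [-175.8   70.4]
[0.69324394 0.08181401 0.14957084] [109.3  40.2]
```

Bracket C is centred near plate (19,-3) mm. I'll place the half-open fingers on its left and push it right.

```bash
python3 -m inch '[{"translation":[-45,-12,0],"angular":[0,0,0],"grip":0.65},{"translation":[-87,-24,0],"angular":[0,0,0],"grip":0.65},{"translation":[-87,-24,0],"angular":[0,0,0],"grip":0.65},{"translation":[-87,-24,30],"angular":[0,0,0],"grip":0.65},{"translation":[-87,-24,60],"angular":[0,0,0],"grip":0.65},{"translation":[-87,-24,80],"angular":[0,0,0],"grip":0.65},{"translation":[-87,-24,86],"angular":[0,0,0],"grip":0.65},{"translation":[-87,-24,86],"angular":[0,0,0],"grip":0.65},{"translation":[-87,-15,86],"angular":[0,0,0],"grip":0.65},{"translation":[-87,-5,86],"angular":[0,0,0],"grip":0.65}]'; python3 - <<'E'
from h import *
cap('scene','s4'); p,d,c=load('s4'); cv2.imwrite('pics/s4z.png',cv2.resize(p[180:380,230:480,::-1],(750,600)))
E
```

```text
time: 6.5
eef_pos: [0.608, 0.0799, 0.0642]
ee_rot: [[0.998, 0.063, 0.002], [0.063, -0.998, 0.0], [0.002, -0.0, -1.0]]
ft_force: [1.0, -1.0, 1.4]
grip_width: 0.0155
```

View pics/s4z.png

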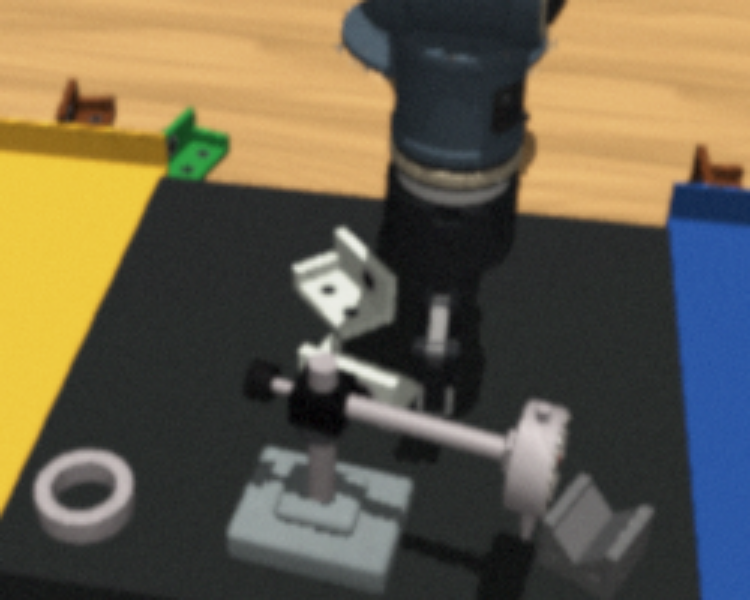

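```bash
python3 -m inch '[{"translation":[0,0,2.5],"angular":[0,0,0],"grip":0.65},{"translation":[0,10,2.5],"angular":[0,0,0],"grip":0.65},{"translation":[0,20,2.5],"angular":[0,0,0],"grip":0.65},{"translation":[0,32,2.5],"angular":[0,0,0],"grip":0.65},{"translation":[0,44,2.5],"angular":[0,0,0],"grip":0.65},{"translation":[0,56,2.5],"angular":[0,0,0],"grip":0.65},{"translation":[0,69,2.5],"angular":[0,0,0],"grip":0.65},{"translation":[0,82,2.5],"angular":[0,0,0],"grip":0.65},{"translation":[0,95,2.5],"angular":[0,0,0],"grip":0.65},{"translation":[0,105,2.5],"angular":[0,0,0],"grip":0.65}]'; python3 - <<'E'
from h import *
cap('scene','s5'); p,d,c=load('s5'); cv2.imwrite('pics/s5z.png',cv2.resize(p[180:380,130:380,::-1],(750,600)))
E
```

```text
time: 7.8
eef_pos: [0.6141, -0.0253, 0.0608]
ee_rot: [[0.998, 0.063, 0.0], [0.063, -0.998, -0.0], [-0.0, 0.0, -1.0]]
ft_force: [0.6, 1.0, 0.9]
grip_width: 0.0152
```

View pics/s5z.png

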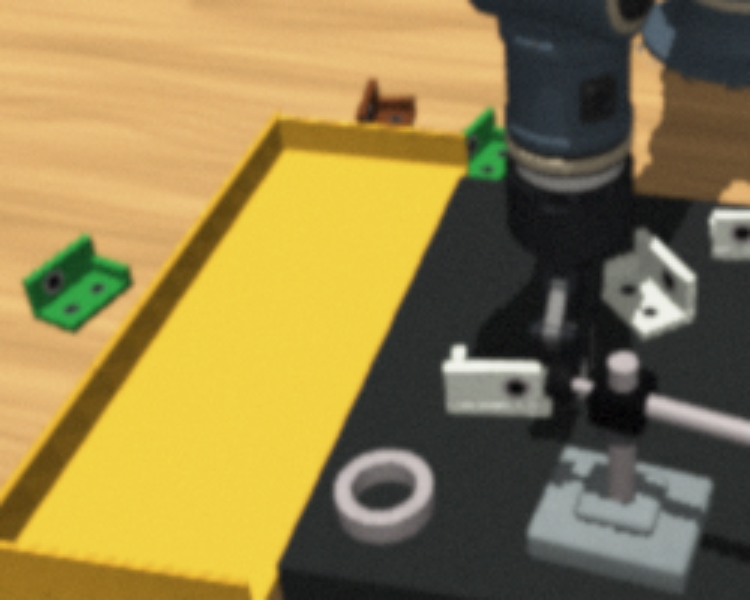

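C has squared up against the fingers, its wall end now at (450,385) and its leading end towards the tray. I'll keep pushing.

```bash
python3 -m inch '[{"translation":[0,12,0],"angular":[0,0,0],"grip":0.65},{"translation":[0,24,0],"angular":[0,0,0],"grip":0.65},{"translation":[0,36,0],"angular":[0,0,0],"grip":0.65},{"translation":[0,48,0],"angular":[0,0,0],"grip":0.65},{"translation":[0,60,0],"angular":[0,0,0],"grip":0.65},{"translation":[0,72,0],"angular":[0,0,0],"grip":0.65},{"translation":[0,82,0],"angular":[0,0,0],"grip":0.65},{"translation":[0,92,0],"angular":[0,0,0],"grip":0.65},{"translation":[0,102,0],"angular":[0,0,0],"grip":0.65},{"translation":[0,112,0],"angular":[0,0,0],"grip":0.65}]'; python3 - <<'E'
from h import *
cap('scene','s6'); p,d,c=load('s6'); cv2.imwrite('pics/s6z.png',cv2.resize(p[180:380,130:380,::-1],(750,600)))
E
```

```text
time: 9.1
eef_pos: [0.6212, -0.1365, 0.0608]
ee_rot: [[0.998, 0.064, 0.0], [0.064, -0.998, 0.0], [0.0, -0.0, -1.0]]
ft_force: [0.4, 0.8, 0.9]
grip_width: 0.0148
```

View pics/s6z.png

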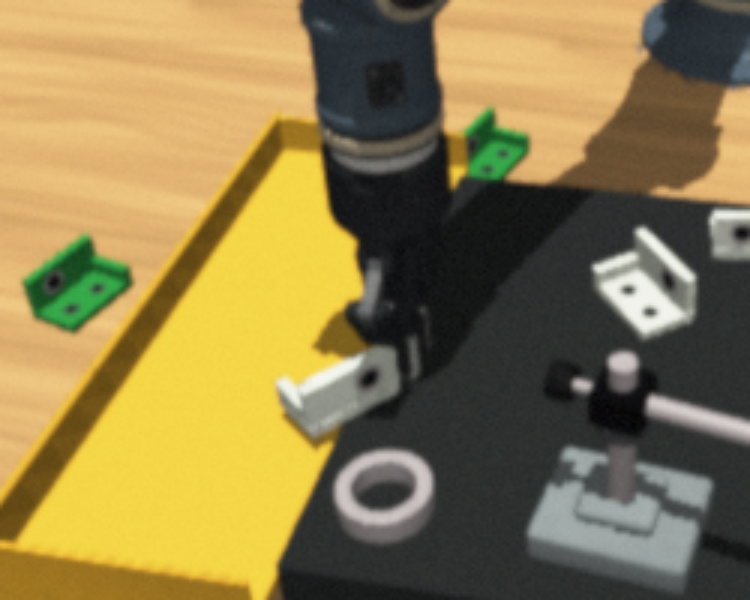

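C has tipped over the edge with its leading end on the mat, turned slightly. I'll carry on until the tail drops.

```bash
python3 -m inch '[{"translation":[0,6,0],"angular":[0,0,0],"grip":0.65},{"translation":[0,12,0],"angular":[0,0,0],"grip":0.65},{"translation":[0,18,0],"angular":[0,0,0],"grip":0.65},{"translation":[0,24,0],"angular":[0,0,0],"grip":0.65},{"translation":[0,30,0],"angular":[0,0,0],"grip":0.65},{"translation":[0,35,0],"angular":[0,0,0],"grip":0.65},{"translation":[0,38,0],"angular":[0,0,0],"grip":0.65},{"translation":[0,38,0],"angular":[0,0,0],"grip":0.65},{"translation":[0,30,0],"angular":[0,0,0],"grip":0.65},{"translation":[0,10,-50],"angular":[0,0,0],"grip":0.65}]'; python3 - <<'E'
from h import *
cap('scene','s7'); p,d,c=load('s7'); cv2.imwrite('pics/s7z.png',cv2.resize(p[180:380,130:380,::-1],(750,600)))
E
```

```text
time: 10.4
eef_pos: [0.6188, -0.145, 0.1075]
ee_rot: [[0.998, 0.062, -0.009], [0.062, -0.998, 0.001], [-0.009, -0.002, -1.0]]
ft_force: [0.4, 1.5, 0.3]
grip_width: 0.015
```

View pics/s7z.png

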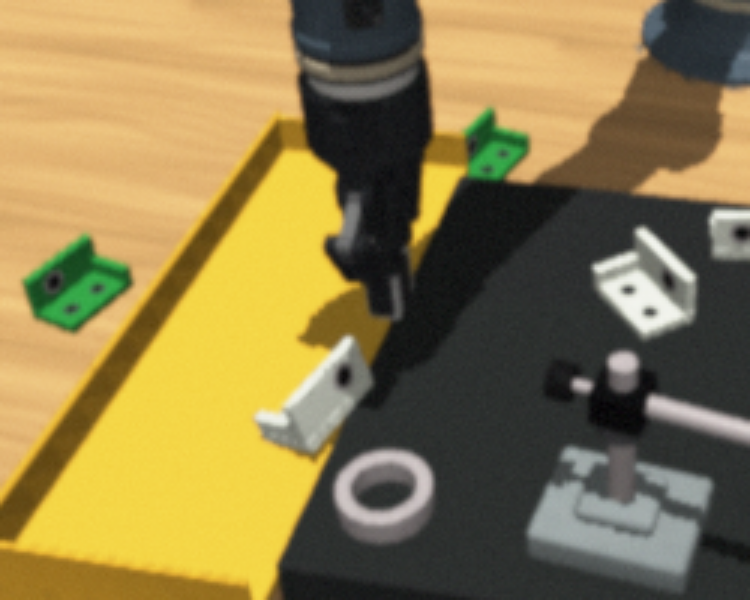

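```bash
python3 -m inch '[{"translation":[-20,-18,-10],"angular":[0,0,0],"grip":0.65},{"translation":[-45,-42,-10],"angular":[0,0,0],"grip":0.65},{"translation":[-70,-65,-10],"angular":[0,0,0],"grip":0.65},{"translation":[-93,-86,-10],"angular":[0,0,0],"grip":0.65},{"translation":[-93,-86,-10],"angular":[0,0,0],"grip":0.65},{"translation":[-93,-86,15],"angular":[0,0,0],"grip":0.65},{"translation":[-93,-86,38],"angular":[0,0,0],"grip":0.65},{"translation":[-93,-86,46],"angular":[0,0,0],"grip":0.65},{"translation":[-93,-86,46],"angular":[0,0,0],"grip":0.65},{"translation":[-93,-86,46],"angular":[0,0,0],"grip":0.65}]'; python3 - <<'E'
from h import *
p,d,c=cap('top','t8'); cv2.imwrite('pics/t8z.png',cv2.resize(p[90:290,210:460,::-1],(750,600)))
W=cloud(d,c);a=np.radians(3.45)
np.set_printoptions(linewidth=250)
z=((W[...,2])*1000).round().astype(int);print(z[160:200,362:395])
E
```

```text
time: 11.7
eef_pos: [0.5244, -0.0662, 0.0655]
ee_rot: [[0.998, 0.063, 0.002], [0.063, -0.998, -0.0], [0.002, 0.0, -1.0]]
ft_force: [1.1, 0.3, 0.6]
grip_width: 0.0153
[[59 60 60 ... 46 43 46]
 [62 58 58 ... 46 48 46]
 [58 61 60 ... 46 47 46]
 ...
 [62 61 59 ... 47 46 48]
 [58 57 63 ... 49 49 47]
 [56 58 61 ... 47 45 44]]
```

View pics/t8z.png

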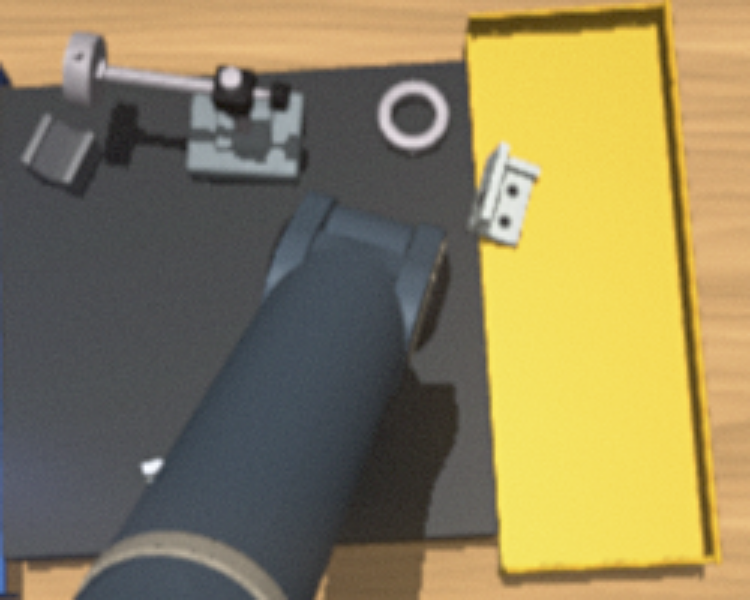

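C stands in the yellow tray at crop (505,200), its back wall along the plate's edge. I need to know whether one corner is still on the plate, so I'll check the tilt of the foot and wall top.

```bash
python3 - <<'E'
from h import *
import sys
np.set_printoptions(linewidth=250,threshold=sys.maxsize)
p,d,c=load('t8');W=cloud(d,c)
z=(W[...,2]*1000).round().astype(int)
print(z[135:174,364:392])
b=(p.min(2)>120)
def fit(lo,hi):
  m=np.zeros(b.shape,bool);m[135:174,364:392]=1
  m&=b&(W[...,2]>lo)&(W[...,2]<hi);Q=W[m];A=np.c_[Q[:,:2]-Q[:,:2].mean(0),np.ones(len(Q))]
  s=np.linalg.lstsq(A,Q[:,2],rcond=None)[0];print(len(Q),Q.mean(0),s)
fit(.050,.064);fit(.080,.1)
E
```

```text
[[  61   64   58   57   51   49   48   43   44   50   46   49   46   48   47   48   48   48   50   46   45   49   46   47   45   46   47   46]
 [  60   58   59   60   42   46   49   47   42   49   44   45   49   47   46   46   47   44   46   48   49   46   50   48   47   47   48   49]
 [  56   57   64   58   50   48   48   50   45   46   46   46   46   44   44   46   46   48   44   48   44   47   49   47   47   48   47   47]
 [  58   61   58   58   47   48   50   45   47   45   45   48   42   92   92   46   44   46   47 1110   43   46   46   48   47   47   47   47]
 [  57   61   57   61   45   45   48   42   48   48   49   45   89   92   93   94   51   45   53   50   48   45   46   47   48   48   45   51]
 [  61   61   58   57   46   50   45   46   46   48   46   83   96   94   95   94   48   48   47   48   49   48   52   49   46   49   46   46]
 [  57   62   59   61   49   48   46   48   44   48   78   86   92   91   93   89   42   48   48   48   51   52   47   45   47   49   48   49]
 [  58   59   60   58   43   48   49   51   48   69   83   89   95   95   94   72   47   51   46   
[... 3937 characters left out ...]
  49   44   47   47   50   58   60   63   61   62   64   58   59   47   45   47   50 1110   46   46   48   50]
 [  60   61   62   60   60   61   46   47   43   49   46   48   47   50   54   57   59   63   44   48   48   41   42   44   46   45   47   49]
 [  62   59   59   59   58   61   46   47   45   52   44   45   49   48   47   43   46   55   47   45   46   49   47   49   46   45   48   48]
 [  60   60   58   58   62   58   48   45   46   45   46   46   47   43   44   45   48   47   48   48   43   47   48   44   49   47   45   48]]
200 [ 0.67010166 -0.18825902  0.05979035] [-0.03609382  0.20274509  0.05979035]
115 [ 0.67832696 -0.16998405  0.0931857 ] [-0.23818083 -0.59938227  0.0931857 ]
```

The foot slopes from 56 to 66 mm, so C's near corner still rests on the plate's edge. I'll nudge it in later. The gripper is already beside B, so B comes first, with the fingers shut as a flat pusher.

```bash
python3 -m inch '[{"translation":[-4,0,0],"angular":[0,0,0],"grip":1},{"translation":[-4,0,3],"angular":[0,0,0],"grip":1},{"translation":[-4,-10,3],"angular":[0,0,0],"grip":1},{"translation":[-4,-20,3],"angular":[0,0,0],"grip":1},{"translation":[-4,-30,3],"angular":[0,0,0],"grip":1},{"translation":[-4,-40,3],"angular":[0,0,0],"grip":1},{"translation":[-4,-50,3],"angular":[0,0,0],"grip":1},{"translation":[-4,-60,3],"angular":[0,0,0],"grip":1},{"translation":[-4,-70,3],"angular":[0,0,0],"grip":1},{"translation":[-4,-80,3],"angular":[0,0,0],"grip":1}]'; python3 - <<'E'
from h import *
p,d,c=cap('scene','s9'); cv2.imwrite('pics/s9z.png',cv2.resize(p[180:380,260:510,::-1],(750,600)))
E
```

```text
time: 13.0
eef_pos: [0.5144, 0.0142, 0.0618]
ee_rot: [[0.998, 0.063, -0.0], [0.063, -0.998, 0.0], [-0.0, -0.0, -1.0]]
ft_force: [0.5, -0.1, 0.5]
grip_width: -0.0002
```

View pics/s9z.png

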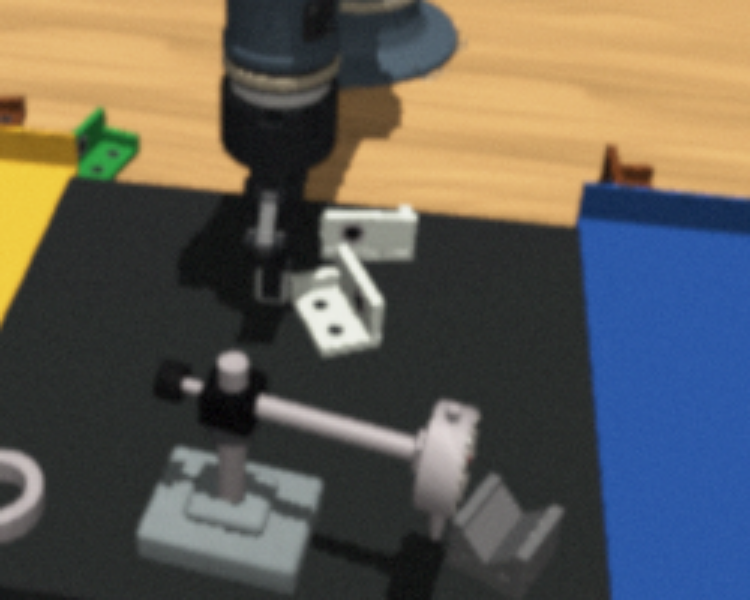

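B has turned clockwise as intended. I'll measure it and shift the pusher in +x, behind its centre of mass.

```bash
python3 - <<'E'
from h import *
p,d,c=load('s9')
a=np.radians(3.45);ex=np.array([np.cos(a),np.sin(a)]);ey=np.array([-ex[1],ex[0]]);O=np.array([.5866,.0351])
pl=lambda X:((np.array(X)[:2]-O)@np.stack([ex,ey],1)*1000).round(1)
for n,u,v,z in(('front-far(cam side)',324,355,.06),('wall end bottom',380,345,.06),('wall top camend',381,307,.098),('wall top robot end',343,245,.098),('hole1',320,303,.068),('hole2',335,330,.068),('frontcorner near sidewall',296,300,.06),('A wall left-bot',415,259,.06),('A wall right-bot',322,250,.06)):
  print(n,pl(ray(u/3+260,v/3+180,z,c)))
E
```

```text
front-far(cam side) [-20.8  27.5]
wall end bottom [-37.5  63.6]
wall top camend [-31.4  61.9]
wall top robot end [-94.2  31.4]
hole1 [-64.8  19.8]
hole2 [-38.2  32.8]
frontcorner near sidewall [-74.8   2.2]
A wall left-bot [-137.    82.4]
A wall right-bot [-135.9   14.3]
```

```bash
python3 -m inch '[{"translation":[0,8,0],"angular":[0,0,0],"grip":0.44},{"translation":[11,8,1],"angular":[0,0,0],"grip":0.44},{"translation":[11,8,1],"angular":[0,0,0],"grip":0.44},{"translation":[11,0,1],"angular":[0,0,0],"grip":0.44},{"translation":[11,-10,1],"angular":[0,0,0],"grip":0.44},{"translation":[11,-20,1],"angular":[0,0,0],"grip":0.44},{"translation":[11,-30,1],"angular":[0,0,0],"grip":0.44},{"translation":[11,-40,1],"angular":[0,0,0],"grip":0.44},{"translation":[11,-50,1],"angular":[0,0,0],"grip":0.44},{"translation":[11,-60,1],"angular":[0,0,0],"grip":0.44}]'; python3 - <<'E'
from h import *
p,d,c=cap('scene','s10'); cv2.imwrite('pics/s10z.png',cv2.resize(p[180:380,260:510,::-1],(750,600)))
E
```

```text
time: 14.3
eef_pos: [0.5216, 0.0749, 0.0608]
ee_rot: [[0.998, 0.064, 0.0], [0.064, -0.998, 0.0], [0.0, -0.0, -1.0]]
ft_force: [0.7, -0.3, 0.1]
grip_width: 0.0239
```

View pics/s10z.png

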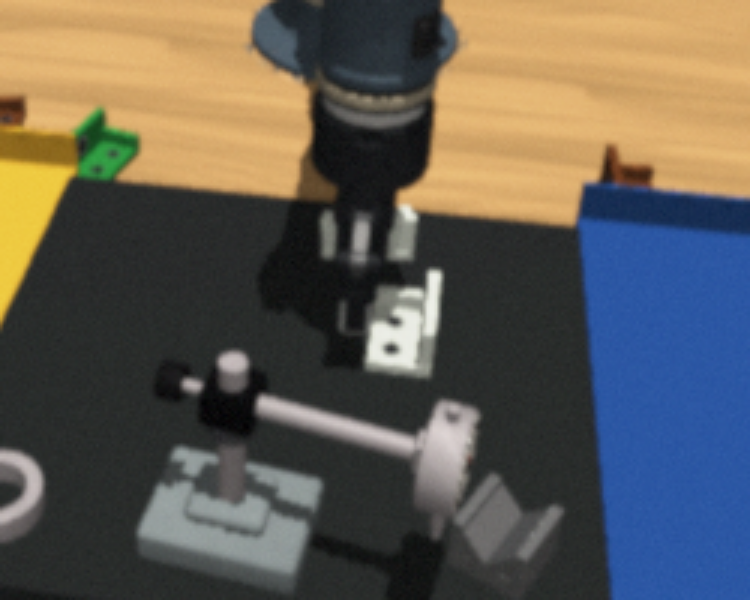

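```bash
cat >> h.py <<'E'
a=np.radians(3.45);ex=np.array([np.cos(a),np.sin(a)]);ey=np.array([-ex[1],ex[0]]);O=np.array([.5866,.0351])
pl=lambda X:((np.array(X)[:2]-O)@np.stack([ex,ey],1)*1000).round(1)
E
python3 - <<'E'
from h import *
p,d,c=load('s10')
for n,u,v,z in(('front cam',367,371,.06),('wall end bottom',432,376,.06),('wall top cam',430,336,.098),('wall top rob',435,271,.098),('h1',396,321,.068),('h2',391,348,.068)):
  print(n,pl(ray(u/3+260,v/3+180,z,c)))
print(pl(readout.observe()['eef_pos']))
E
```

```text
front cam [-10.2  56.9]
wall end bottom [-12.9  99.1]
wall top cam [-8.1 94.4]
wall top rob [-75.9  95.3]
h1 [-54.8  72.7]
h2 [-26.6  71. ]
[-62.4  45.4]
```

B is now flush with the pusher but its centre is about 20 mm farther in x. I'll recentre behind it, then push on.

```bash
python3 -m inch '[{"translation":[0,6,0],"angular":[0,0,0],"grip":0.44},{"translation":[19,6,0],"angular":[0,0,0],"grip":0.44},{"translation":[19,0,0],"angular":[0,0,0],"grip":0.44},{"translation":[19,-10,0],"angular":[0,0,0],"grip":0.44},{"translation":[19,-22,0],"angular":[0,0,0],"grip":0.44},{"translation":[19,-35,0],"angular":[0,0,0],"grip":0.44},{"translation":[19,-48,0],"angular":[0,0,0],"grip":0.44},{"translation":[19,-61,0],"angular":[0,0,0],"grip":0.44},{"translation":[19,-74,0],"angular":[0,0,0],"grip":0.44},{"translation":[19,-86,0],"angular":[0,0,0],"grip":0.44}]';python3 -m inch '[{"translation":[0,-10,0],"angular":[0,0,0],"grip":0.44},{"translation":[0,-20,0],"angular":[0,0,0],"grip":0.44},{"translation":[0,-29,0],"angular":[0,0,0],"grip":0.44},{"translation":[0,-37,0],"angular":[0,0,0],"grip":0.44},{"translation":[0,-44,0],"angular":[0,0,0],"grip":0.44},{"translation":[0,-51,0],"angular":[0,0,0],"grip":0.44},{"translation":[0,-58,0],"angular":[0,0,0],"grip":0.44},{"translation":[0,-65,0],"angular":[0,0,0],"grip":0.44},{"translation":[0,-70,0],"angular":[0,0,0],"grip":0.44},{"translation":[0,-70,0],"angular":[0,0,0],"grip":0.44}]'; python3 - <<'E'
from h import *
p,d,c=cap('scene','s11'); cv2.imwrite('pics/s11z.png',cv2.resize(p[180:380,350:600,::-1],(750,600)))
print(pl(readout.observe()['eef_pos']))
E
```

```text
time: 15.6
eef_pos: [0.535, 0.1621, 0.0608]
ee_rot: [[0.998, 0.064, -0.0], [0.064, -0.998, 0.0], [-0.0, -0.0, -1.0]]
ft_force: [0.6, 0.3, 0.3]
grip_width: 0.0237
time: 16.85
eef_pos: [0.5306, 0.2318, 0.0607]
ee_rot: [[0.998, 0.064, -0.0], [0.064, -0.998, 0.0], [-0.0, -0.0, -1.0]]
ft_force: [-0.3, -0.2, -0.3]
grip_width: 0.0241
[-44.1 199.2]
```

View pics/s11z.png

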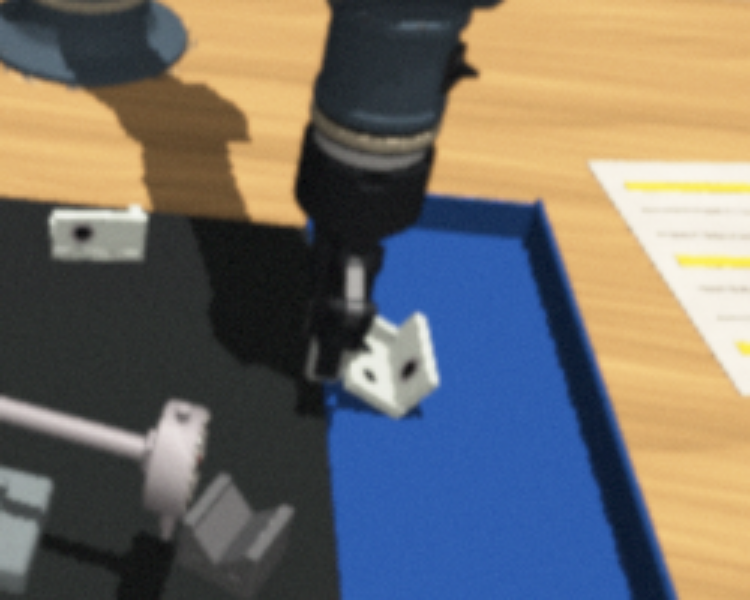

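B looks steeply tilted against the fingers, so I'll look from above before going on.

```bash
python3 - <<'E'
from h import *
p,d,c=cap('top','t11'); cv2.imwrite('pics/t11z.png',cv2.resize(p[140:300,120:320,::-1],(750,600)))
p,d,c=load('s11'); cv2.imwrite('pics/s11y.png',cv2.resize(p[250:330,430:530,::-1],(750,600),interpolation=cv2.INTER_CUBIC))
for n,u,v in(('wall top cam',437,382),('wall top rob',423,314),('bottom cam',398,415),('foot front cam',348,378)):
  u=u/3+350;v=v/3+180;W=cloud(d,c);k=W[int(v)-1:int(v)+2,int(u)-1:int(u)+2].reshape(-1,3);print(n,pl(np.median(k,0)),np.median(k,0)[2])
E
```

```text
wall top cam [-15.3 265.9] 0.08102210828666928
wall top rob [-123.9  278.3] 0.04942711718183222
bottom cam [-11.1 247.4] 0.0519334632353858
foot front cam [-15.3 214.6] 0.07415814996968312
```

View pics/t11z.png

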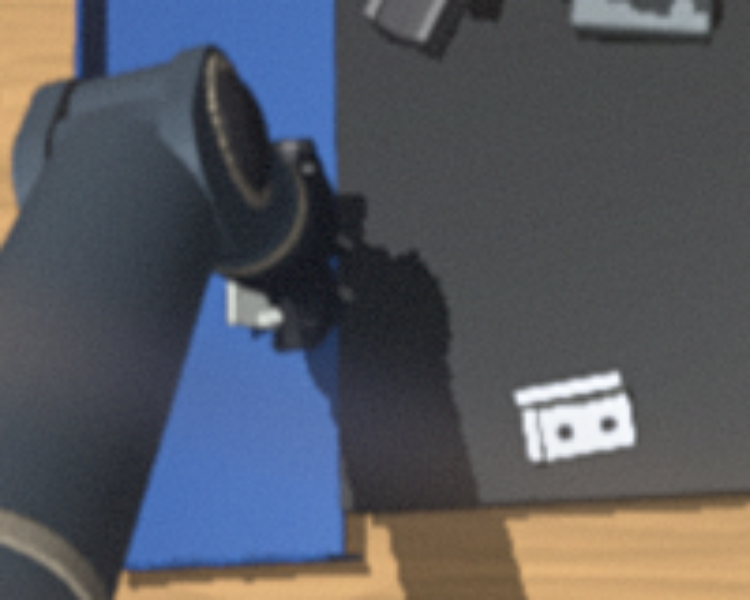

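View pics/s11y.png

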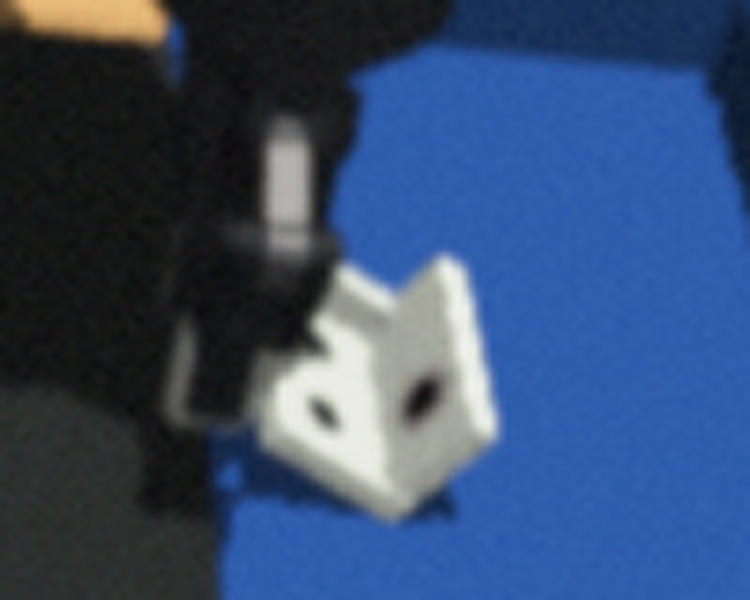

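B is tilted about 38°, leaning its tail on the fingers. That is short of its ~51° tipping point, so backing the fingers off towards the plate should let the tail fall onto the mat: its leading edge at y≈247 puts the tail at ≈205, past the plate edge.

```bash
python3 -m inch '[{"translation":[0,4,0],"angular":[0,0,0],"grip":0.44},{"translation":[0,8,0],"angular":[0,0,0],"grip":0.44},{"translation":[0,12,0],"angular":[0,0,0],"grip":0.44},{"translation":[0,16,0],"angular":[0,0,0],"grip":0.44},{"translation":[0,20,0],"angular":[0,0,0],"grip":0.44},{"translation":[0,25,0],"angular":[0,0,0],"grip":0.44},{"translation":[0,30,0],"angular":[0,0,0],"grip":0.44},{"translation":[0,35,0],"angular":[0,0,0],"grip":0.44},{"translation":[0,35,-20],"angular":[0,0,0],"grip":0.44},{"translation":[0,40,-60],"angular":[0,0,0],"grip":0.44}]'; python3 - <<'E'
from h import *
p,d,c=cap('scene','s12'); cv2.imwrite('pics/s12z.png',cv2.resize(p[230:350,400:550,::-1],(750,600)))
print(pl(readout.observe()['eef_pos']))
E
```

```text
time: 18.2
eef_pos: [0.5319, 0.1908, 0.12]
ee_rot: [[0.998, 0.064, -0.004], [0.064, -0.998, -0.002], [-0.004, 0.001, -1.0]]
ft_force: [0.4, 1.0, 1.2]
grip_width: 0.0239
[-41.2 158.4]
```

View pics/s12z.png

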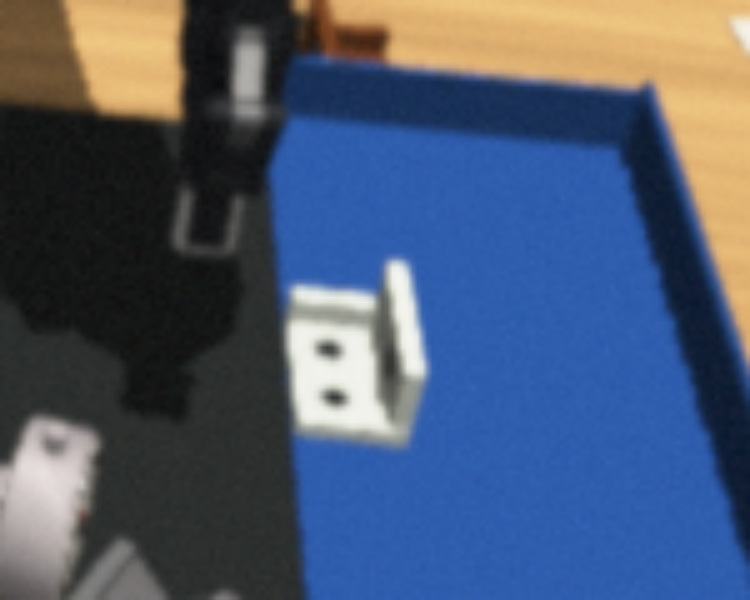

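B now stands flat in the blue tray at crop (350,360). Now A: I'll move to its right-hand end.

```bash
python3 -m inch '[{"translation":[-20,36,-5],"angular":[0,0,0],"grip":0.65},{"translation":[-45,75,-5],"angular":[0,0,0],"grip":0.65},{"translation":[-70,115,-5],"angular":[0,0,0],"grip":0.65},{"translation":[-95,155,-5],"angular":[0,0,0],"grip":0.65},{"translation":[-107,178,0],"angular":[0,0,0],"grip":0.65},{"translation":[-107,178,0],"angular":[0,0,0],"grip":0.65},{"translation":[-107,178,25],"angular":[0,0,0],"grip":0.65},{"translation":[-107,178,48],"angular":[0,0,0],"grip":0.65},{"translation":[-107,178,58],"angular":[0,0,0],"grip":0.65},{"translation":[-107,178,59],"angular":[0,0,0],"grip":0.65}]'; python3 - <<'E'
from h import *
p,d,c=cap('scene','s13'); cv2.imwrite('pics/s13z.png',cv2.resize(p[180:340,310:510,::-1],(750,600)))
print(pl(readout.observe()['eef_pos']))
p,d,c=cap('top','t13'); cv2.imwrite('pics/t13z.png',cv2.resize(p[90:290,190:440,::-1],(750,600)))
E
```

```text
time: 19.5
eef_pos: [0.4379, 0.0072, 0.0615]
ee_rot: [[0.998, 0.064, -0.001], [0.064, -0.998, -0.0], [-0.001, 0.0, -1.0]]
ft_force: [-0.5, -0.7, -0.5]
grip_width: 0.015
[-149.8  -19.1]
```

View pics/s13z.png

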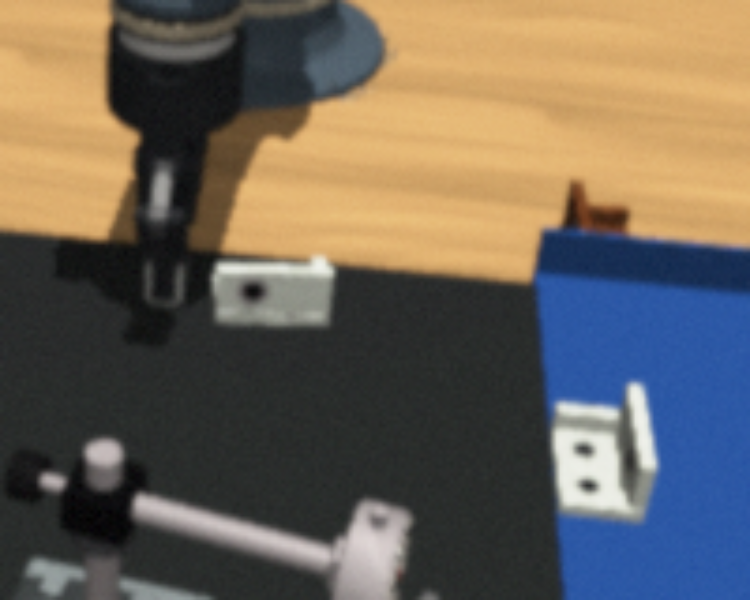

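View pics/t13z.png

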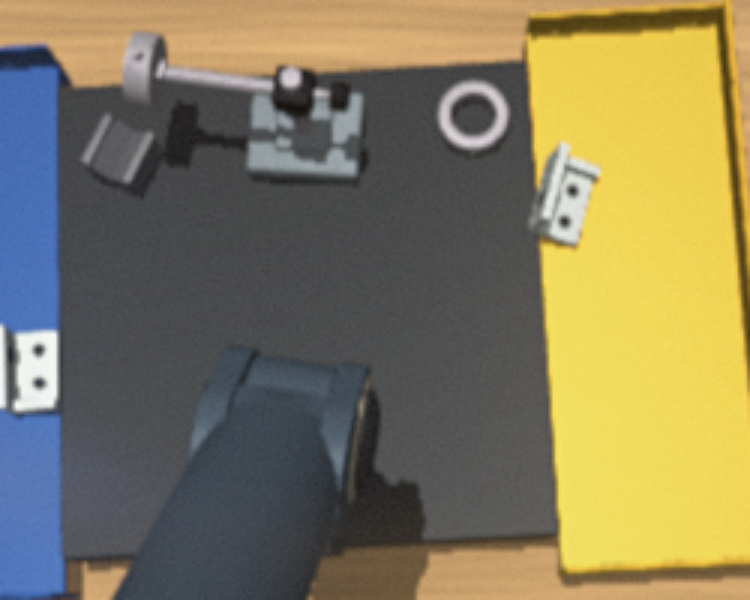

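```bash
python3 -m inch '[{"translation":[0,-10,0],"angular":[0,0,0],"grip":0.65},{"translation":[0,-20,0],"angular":[0,0,0],"grip":0.65},{"translation":[0,-32,0],"angular":[0,0,0],"grip":0.65},{"translation":[0,-45,0],"angular":[0,0,0],"grip":0.65},{"translation":[0,-58,0],"angular":[0,0,0],"grip":0.65},{"translation":[0,-71,0],"angular":[0,0,0],"grip":0.65},{"translation":[0,-84,0],"angular":[0,0,0],"grip":0.65},{"translation":[0,-97,0],"angular":[0,0,0],"grip":0.65},{"translation":[0,-110,0],"angular":[0,0,0],"grip":0.65},{"translation":[0,-120,0],"angular":[0,0,0],"grip":0.65}]'; python3 - <<'E'
from h import *
p,d,c=cap('scene','s14'); cv2.imwrite('pics/s14z.png',cv2.resize(p[180:340,360:560,::-1],(750,600)))
print(pl(readout.observe()['eef_pos']))
E
```

```text
time: 20.85
eef_pos: [0.43, 0.1274, 0.0617]
ee_rot: [[0.998, 0.064, -0.0], [0.064, -0.998, 0.0], [-0.0, -0.0, -1.0]]
ft_force: [-0.9, -0.9, 0.7]
grip_width: 0.0153
[-150.8  102.9]
```

View pics/s14z.png

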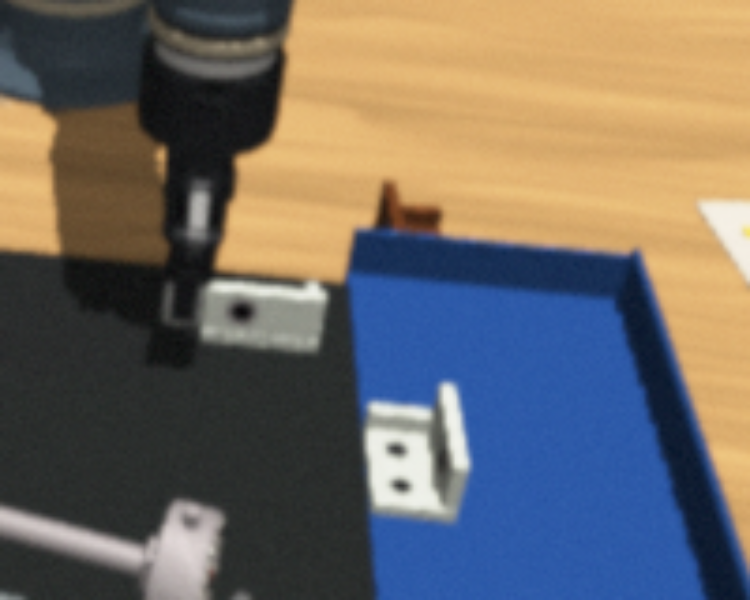

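```bash
python3 -m inch '[{"translation":[0,-12,0],"angular":[0,0,0],"grip":0.65},{"translation":[0,-24,0],"angular":[0,0,0],"grip":0.65},{"translation":[0,-36,0],"angular":[0,0,0],"grip":0.65},{"translation":[0,-46,0],"angular":[0,0,0],"grip":0.65},{"translation":[0,-53,0],"angular":[0,0,0],"grip":0.65},{"translation":[0,-60,0],"angular":[0,0,0],"grip":0.65},{"translation":[0,-66,0],"angular":[0,0,0],"grip":0.65},{"translation":[0,-72,0],"angular":[0,0,0],"grip":0.65},{"translation":[0,-78,0],"angular":[0,0,0],"grip":0.65},{"translation":[0,-78,0],"angular":[0,0,0],"grip":0.65}]'; python3 - <<'E'
from h import *
p,d,c=cap('scene','s15'); cv2.imwrite('pics/s15z.png',cv2.resize(p[180:340,360:560,::-1],(750,600)))
print(pl(readout.observe()['eef_pos']))
E
```

```text
time: 22.15
eef_pos: [0.4251, 0.205, 0.0618]
ee_rot: [[0.998, 0.064, 0.0], [0.064, -0.998, 0.0], [0.0, -0.0, -1.0]]
ft_force: [0.0, -0.8, -1.0]
grip_width: 0.0149
[-151.   178.9]
```

View pics/s15z.png

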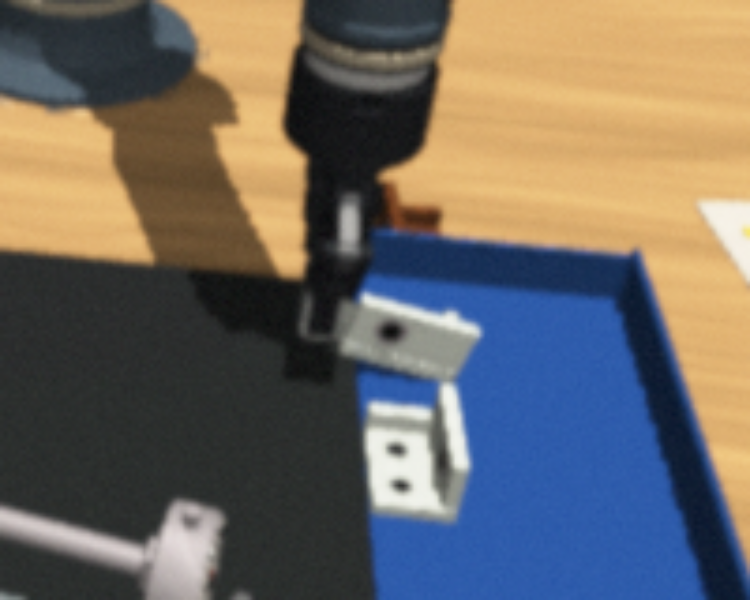

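A is tipping in cleanly, so I'll give it the last 20 mm slowly and then back off.

```bash
python3 -m inch '[{"translation":[0,-4,0],"angular":[0,0,0],"grip":0.65},{"translation":[0,-8,0],"angular":[0,0,0],"grip":0.65},{"translation":[0,-12,0],"angular":[0,0,0],"grip":0.65},{"translation":[0,-16,0],"angular":[0,0,0],"grip":0.65},{"translation":[0,-20,0],"angular":[0,0,0],"grip":0.65},{"translation":[0,-22,0],"angular":[0,0,0],"grip":0.65},{"translation":[0,-22,0],"angular":[0,0,0],"grip":0.65},{"translation":[0,-16,0],"angular":[0,0,0],"grip":0.65},{"translation":[0,-8,0],"angular":[0,0,0],"grip":0.65},{"translation":[0,2,0],"angular":[0,0,0],"grip":0.65}]'; python3 - <<'E'
from h import *
p,d,c=cap('scene','s16'); cv2.imwrite('pics/s16z.png',cv2.resize(p[180:340,360:560,::-1],(750,600)))
print(pl(readout.observe()['eef_pos']))
E
```

```text
time: 23.45
eef_pos: [0.4253, 0.2014, 0.0618]
ee_rot: [[0.998, 0.063, -0.0], [0.063, -0.998, -0.0], [-0.0, -0.0, -1.0]]
ft_force: [1.0, -0.3, 0.7]
grip_width: 0.0148
[-151.1  174.1]
```

View pics/s16z.png

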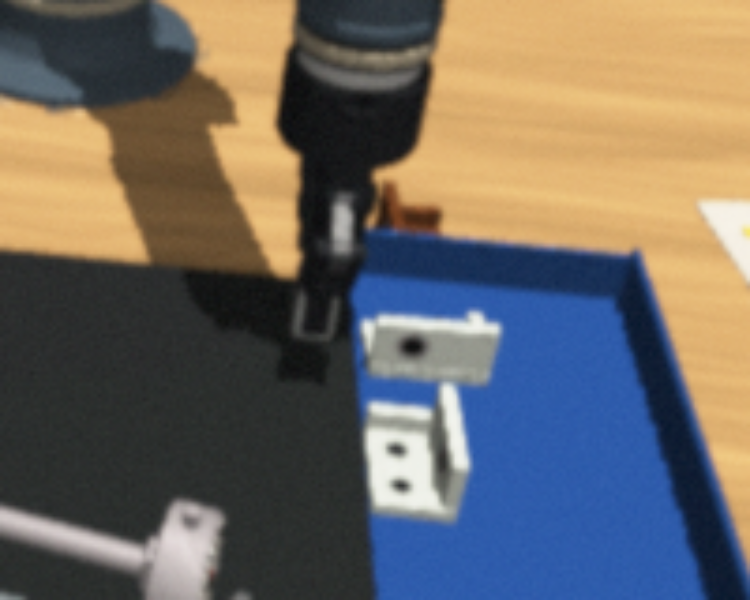

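A appears flat in the blue tray. Next I'll fix C: measure it and push it off the edge.

```bash
python3 - <<'E'
from h import *
p,d,c=load('t13')
for n,u,v,z in(('wall top near',371,163.5,.096),('wall top far',378,138,.094),('foot near-right',382,172,.058),('sidewall far right',389,145,.068),('foot near-left',367,168,.066)):
  X=ray(u,v,z,c);print(n,X.round(3),pl(X))
print(pl(readout.observe()['eef_pos']))
E
```

```text
wall top near [ 0.645 -0.162  0.096] [  46.2 -200. ]
wall top far [ 0.709 -0.179  0.094] [ 109.1 -221.2]
foot near-right [ 0.635 -0.192  0.058] [  34.5 -229.5]
sidewall far right [ 0.7   -0.209  0.068] [  98.9 -250.1]
foot near-left [ 0.643 -0.155  0.066] [  44.5 -192.7]
[-151.1  174.1]
```

```bash
python3 -m inch '[{"translation":[0,8,-50],"angular":[0,0,0],"grip":0.65},{"translation":[25,45,-60],"angular":[0,0,0],"grip":0.65},{"translation":[56,90,-60],"angular":[0,0,0],"grip":0.65},{"translation":[87,140,-60],"angular":[0,0,0],"grip":0.65},{"translation":[118,190,-60],"angular":[0,0,0],"grip":0.65},{"translation":[150,240,-60],"angular":[0,0,0],"grip":0.65},{"translation":[182,290,-60],"angular":[0,0,0],"grip":0.65},{"translation":[213,337,-60],"angular":[0,0,0],"grip":0.65},{"translation":[213,337,-60],"angular":[0,0,0],"grip":0.65},{"translation":[213,337,-60],"angular":[0,0,0],"grip":0.65}]'; python3 - <<'E'
from h import *
p,d,c=cap('scene','s17'); cv2.imwrite('pics/s17z.png',cv2.resize(p[200:360,150:350,::-1],(750,600)))
print(pl(readout.observe()['eef_pos']))
E
```

```text
time: 24.75
eef_pos: [0.6585, -0.1202, 0.1212]
ee_rot: [[0.998, 0.063, -0.001], [0.063, -0.998, 0.001], [-0.001, -0.001, -1.0]]
ft_force: [-0.1, -0.2, 0.4]
grip_width: 0.0152
[  62.4 -158.3]
```

View pics/s17z.png

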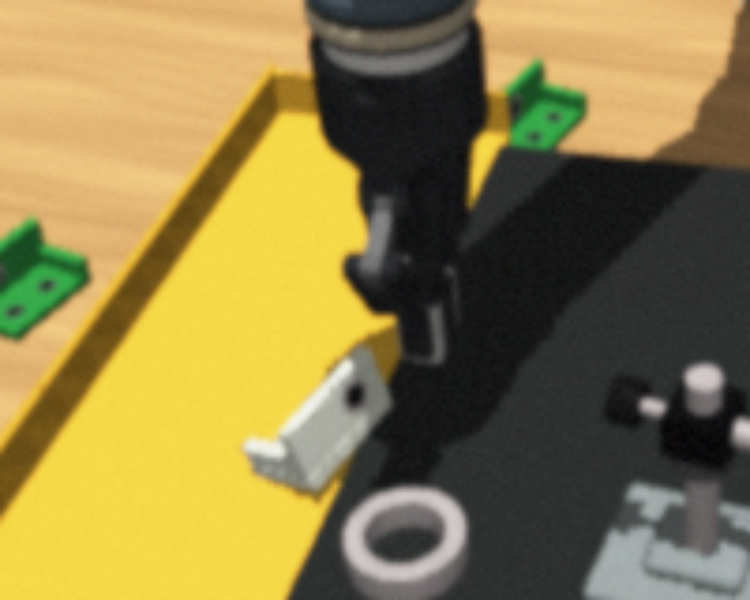

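```bash
python3 -m inch '[{"translation":[0,0,30],"angular":[0,0,0],"grip":0.65},{"translation":[0,0,55],"angular":[0,0,0],"grip":0.65},{"translation":[0,2,59],"angular":[0,0,0],"grip":0.65},{"translation":[0,12,59],"angular":[0,0,0],"grip":0.65},{"translation":[0,22,59],"angular":[0,0,0],"grip":0.65},{"translation":[0,28,59],"angular":[0,0,0],"grip":0.65},{"translation":[0,34,59],"angular":[0,0,0],"grip":0.65},{"translation":[0,40,59],"angular":[0,0,0],"grip":0.65},{"translation":[0,44,59],"angular":[0,0,0],"grip":0.65},{"translation":[0,44,59],"angular":[0,0,0],"grip":0.65}]'; python3 - <<'E'
from h import *
p,d,c=cap('scene','s18'); cv2.imwrite('pics/s18z.png',cv2.resize(p[200:360,150:350,::-1],(750,600)))
print(pl(readout.observe()['eef_pos']))
E
```

```text
time: 26.05
eef_pos: [0.662, -0.165, 0.0627]
ee_rot: [[0.998, 0.063, 0.0], [0.063, -0.998, -0.0], [0.0, 0.0, -1.0]]
ft_force: [0.1, -0.6, 0.5]
grip_width: 0.0147
[  63.2 -203.9]
```

View pics/s18z.png

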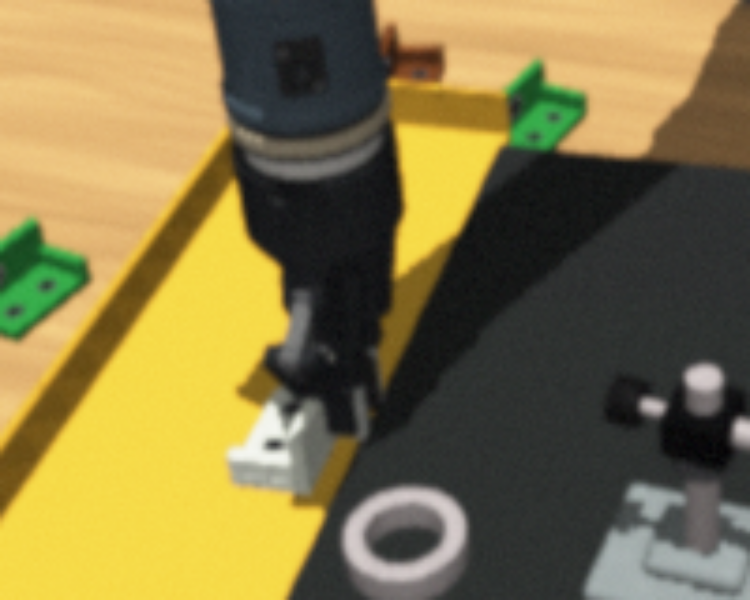

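C has been squared up into the tray. I'll back off, rise clear, and check everything from above.

```bash
python3 -m inch '[{"translation":[0,-15,0],"angular":[0,0,0],"grip":0.65},{"translation":[0,-25,-5],"angular":[0,0,0],"grip":0.65},{"translation":[0,-30,-50],"angular":[0,0,0],"grip":0.65},{"translation":[-40,-50,-90],"angular":[0,0,0],"grip":0.65},{"translation":[-90,-80,-120],"angular":[0,0,0],"grip":0.65},{"translation":[-140,-110,-130],"angular":[0,0,0],"grip":0.65},{"translation":[-180,-140,-130],"angular":[0,0,0],"grip":0.65},{"translation":[-200,-180,-130],"angular":[0,0,0],"grip":0.65},{"translation":[-200,-200,-130],"angular":[0,0,0],"grip":0.65},{"translation":[-200,-200,-130],"angular":[0,0,0],"grip":0.65}]'; python3 - <<'E'
from h import *
import sys
p,d,c=cap('top','t19'); cv2.imwrite('pics/t19z.png',cv2.resize(p[80:300,130:450,::-1],(800,550)))
p,d,c2=cap('scene','s19')
print(pl(readout.observe()['eef_pos']))
p,d,c=load('t19');W=cloud(d,c)
b=(p.min(2)>110)&(p.max(2).astype(int)-p.min(2)<45)
P=(W[...,:2]-O)@np.stack([ex,ey],1)*1000
for nm,s in(('L',1),('R',-1)):
  reg=b&(P[...,1]*s>195)&(P[...,1]*s<360)&(abs(P[...,0])<225)&(W[...,2]>.05)
  n,l,st,ce=cv2.connectedComponentsWithStats(reg.astype('uint8'))
  for i in range(1,n):
    if st[i,4]<60: continue
    m=l==i
    for lo,hi in((.05,.0615),(.083,.105)):
      k=m&(W[...,2]>lo)&(W[...,2]<hi);Q=W[k]
      if len(Q)<15: continue
      A=np.c_[P[k]-P[k].mean(0),np.ones(len(Q))];f=np.linalg.lstsq(A,Q[:,2]*1000,rcond=None)[0]
      print(nm,ce[i].round(),len(Q),'z',np.median(Q[:,2]).round(4),'slope/mm',f[:2].round(3),'xy',P[k].mean(0).round(1),P[k].min(0).round(),P[k].max(0).round())
E
```

```text
time: 27.35
eef_pos: [0.4495, 0.0246, 0.1933]
ee_rot: [[0.998, 0.068, 0.001], [0.068, -0.998, 0.001], [0.001, -0.001, -1.0]]
ft_force: [-0.4, 0.7, -0.1]
grip_width: 0.0151
[-137.2   -4.7]
L [190. 212.] 82 z 0.0853 slope/mm [-0.    -0.123] xy [-42.7 240.5] [-76. 236.] [-12. 245.]
L [202. 214.] 309 z 0.0548 slope/mm [-0.013  0.031] xy [-39.7 219.7] [-77. 202.] [-11. 238.]
L [193. 255.] 333 z 0.0548 slope/mm [0.003 0.009] xy [-151.2  237.1] [-169.  207.] [-133.  268.]
L [193. 255.] 77 z 0.0851 slope/mm [-0.034 -0.013] xy [-130.6  240.7] [-135.  209.] [-126.  273.]
R [384. 156.] 277 z 0.0552 slope/mm [0.01  0.008] xy [  69.4 -241.9] [  39. -257.] [ 105. -225.]
R [384. 156.] 76 z 0.0856 slope/mm [ 0.002 -0.087] xy [  71.9 -219.2] [  40. -223.] [ 105. -215.]
```

View pics/t19z.png

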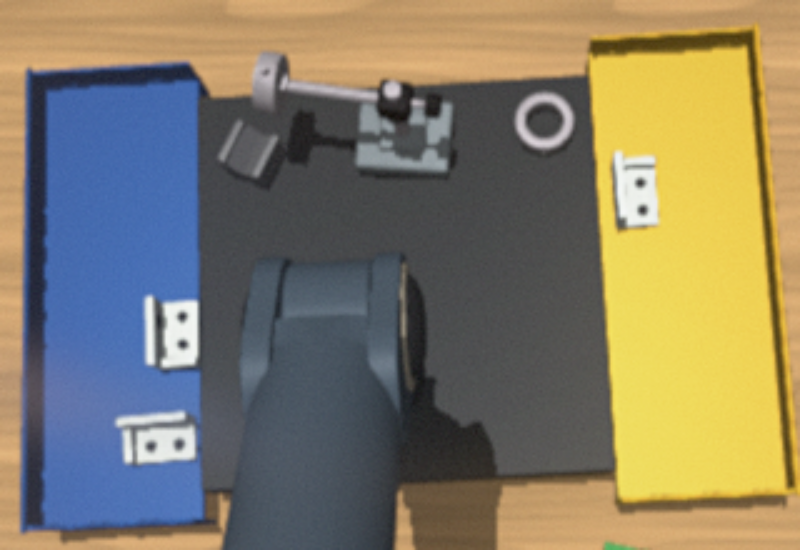

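View pics/s19.png

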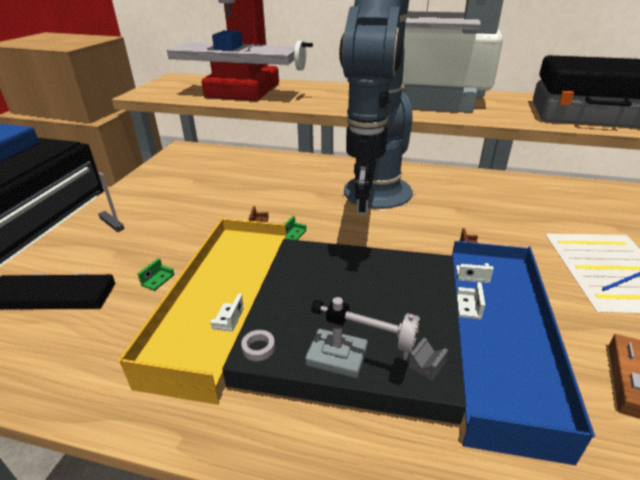

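```bash
python3 - <<'E'
from h import *
for f in('t0','t19'):
  p,d,c=load(f);W=cloud(d,c);m=(abs(W[...,2]-.0775)<.007)
  for n,(r0,r1,c0,c1) in dict(stand=(118,152,268,315),ring=(112,142,333,362)).items():
    k=np.zeros_like(m);k[r0:r1,c0:c1]=1;print(f,n,np.median(W[m&k],0).round(4),(m&k).sum())
  k=np.zeros_like(m);k[124:158,214:246]=1;k&=(W[...,2]>.072);print(f,'vee',np.median(W[k],0).round(4),k.sum())
from plant import workorder
print(readout.observe()['time'],workorder.hand_in())
E
```

```text
t0 stand [0.717  0.0194 0.0806] 646
t0 ring [ 0.7391 -0.1053  0.0765] 256
t0 vee [0.7055 0.1844 0.0844] 391
t19 stand [0.7082 0.0292 0.0804] 603
t19 ring [ 0.74   -0.1075  0.0768] 253
t19 vee [0.7072 0.183  0.0853] 412
the job is handed in; nothing more can be done
27.45 None
```

The job is handed in at 27.5 s of robot time; no verdict came back.

**What I did:**
- I swung the indicator arm about 90° to the left by pushing its bar with shut fingers.
- I slid both left-hand brackets into the blue tray and the right-hand one into the yellow tray, without picking any of them up.
- **Right-hand bracket:** it first hung with one corner on the plate's edge, so I nudged it in with a second push.
- **Middle left-hand bracket:** it tilted about 38° at the edge and settled flat when I backed the fingers off.

**Last checks:**
- **Brackets:** all three foot tops read about 55 mm high, against about 56 mm expected for a bracket flat on the mat. The foot slopes were 0.01–0.03 rad. Each bracket is wholly off the plate; the middle left-hand one is closest, only about 2 mm from its edge.
- **Indicator:** the arm stood far aside in both views. I judged its angle by eye.
- **Ring and vee block:** they read within about 2 mm of their starting places.
- **Stand:** this check was not clean. The median point on its base shifted by about 9 and 10 mm in x and y. The swung arm now hides a different part of the base, which I think explains it, and the stand looks unmoved in the pictures, but I did not measure it separately.

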